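# Reset the stop collar on the microplate slide

### The arm

A 6-joint arm with a two-finger parallel gripper is mounted at the origin on the work surface. World frame = base frame: x ahead of the robot, y to its left, z up, the work surface at z = 0. Lengths are in m, angles in rad, forces in N, time in s.
With the tool pointing down it reaches from about 0.35 to 0.875 m from the base axis. Payload 15.5 kg.
Tool frame: the origin (TCP) lies on the front face of the gripper's body, between the roots of the fingers; the fingertips stand 73 mm ahead of it and the grasp point (between the pads) lies 54 mm ahead of it; y points along the fingers, x is the direction in which the jaws open and shut, and the axes are right-handed (so a half turn about y gives the same grasp; the last joint's range is limited). The gripper opens to 85 mm and grips with 20 to 120 N. Pads are 22 mm wide; open, the fingers measure 114 mm over their backs; the gripper's body (76 mm by 85 mm) begins 54 mm behind the grasp point. The pads swing forward as they close: fully open they stand 13 mm farther back than shut.
Start: joints at [-1.25, 0.494, 1.345, -0, 1.302, -0.096], TCP at [0.252, -0.572, 0.304] pointing down, gripper open.
Joint ranges: [-2.91, 2.91], [-0.82, 2.16], [0.22, 2.67], [-1.22, 4.37], [0.12, 2.79], [-3.08, 3.08]. Speed limits (rad/s): [1.89, 1.89, 2.57, 3.01, 3.01, 3.01].

### API

Orientations are given as a unit quaternion [x, y, z, w].
In Python, from plant import manip gives the robot as it stands.
- The arm moves only by the tool apply_moves, never from a script. Its argument "increments" is a list of rows, each a list of 3 entries, a list of its own where there are three numbers: the shift along the world's x, y, z in mm, then the turn, a rotation vector about the world's x, y, z in degrees, then the closure in counts, from 0 (fully open) to 255 (shut). A call has 1 to 12 rows; each row is the pose to reach, as a shift and turn from the pose measured when the call began; what a row does not reach only later rows make up. A row lasts 1/10 s, in which the tool goes at most 50 mm and 8.59 degrees, less where a joint would pass 70% of its speed; a pose out of reach is approached as far as the arm can. A call with a gripper value outside its range is refused whole. The fingers move at their own pace and stop on an object; the grip force is fixed at half the most. Time passes only in rows, so rows that repeat a pose let the fingers close. It gives the time, the measured TCP pose, the force and the opening at its end, in the units of the state.
- manip.get_state(): the state, without advancing time (a new reading comes with each control period).
- manip.read_camera(name): name is "side" or "top" or "wrist"; returns a dict with "color" (480x640x3 uint8, blue, green, red), "camera_matrix" (3x3 intrinsics, pixels), "pose" (4x4, takes a point from camera to world coordinates). Camera axes: x right, y down, z forward; pixel columns grow to the right and rows downward; lengths in m; the calibration is good to about 2 mm. A picture is of the moment at which its call begins. There is no depth.
- manip.sign_off(): hands the job in, once; it reports no verdict.
The state is a dict: "t": time; "qpos": joint angles; "qvel": joint speeds; "tau": joint torques, N m; "tool_pos": TCP position; "eef_rot": TCP orientation; "ft_force": force on the tool from outside, world axes, zero at the start; "moment": the same for the moment, N m; "gripper_width": finger opening in m.
Only numpy, scipy, OpenCV 4.12 (cv2) and the standard library are available. Lean on these libraries where they do the work, as an engineer would, in place of code of your own. Each camera call takes 0.05 s, during which the arm holds its last target. There are 200 camera calls.

### The job

The plate carriage is parked where it should be on its guide rod, but its stop collar sits too far away. Loosen the collar's wing screw (about a quarter turn counter-clockwise seen from above), slide the collar along the rod until it rests against the carriage's nose without shoving the carriage out of place, then tighten the wing screw fully again and let go. Leave the other things on the bench where they are.

Things in the scene. Friction and masses are not known exactly. Their poses are not given: they have to be found in the camera images.
- rail: Aluminium base plate 100 x 500 x 12 mm, flat on the bench and fixed, with an upright end block (50 x 24 mm, top at 78 mm) centred 235 mm either side of the middle and a steel guide rod, 16 mm diameter, between them. Origin: centre of the underside. Its y axis runs along the rod; the rod's axis is 60 mm above the origin. The carriage is on the -y part of the rod and the collar on the +y part.
- nose_face (a point): Centre, on the rod's axis, of the free end face of the carriage's nose: an aluminium sleeve 36 mm in diameter and 46 mm long that points along the rail's +y, towards the collar. Behind the nose (towards the rail's -y) is the carriage: a 96 x 134 mm platform with a white 24-well plate, top 42 mm above the rod's axis. The carriage slides along the rod when pushed with more than about 8 N and stays where it is left. Axes as the rail's.
- collar_face (a point): Centre, on the rod's axis, of the end face of the steel stop collar that looks at the nose (towards the rail's -y). The collar is 40 mm in diameter and 24 mm wide along the rod, so its middle and its wing screw lie 12 mm from this face along +y. It cannot turn about the rod. With the screw loose it slides with 2 to 3 N and stays where it is left; with the screw tight it is clamped and holds against 20 N and more. It weighs 0.35 kg with its screw. Axes as the rail's.
- screw_grip (a point): Middle of the wing of the dark steel wing screw standing upright on top of the collar. The wing is a flat upright bar 36 mm long, 8 mm thick and 24 mm high; this point is at its middle, 46 mm above the rod's axis and 26 mm above the collar's top (the wing's underside is 14 mm above the collar's top). Its x axis runs along the wing's length and turns with the screw, its y axis across the thickness, its z axis up. The screw may be gripped by the wing and the collar slid by it.
- set_screw (a joint): Turn of the wing screw in rad: 0 fully tight (hard stop), growing as it is turned counter-clockwise seen from above, up to a hard stop at 1.6. The collar is clamped below about 0.3 and quite free beyond 0.9. Let go beyond 0.9 the screw stays where it is; let go between 0.3 and 0.9 it creeps back towards tight. Turning takes 0.1 to 0.3 N m; it does not rise or sink as it turns.
- tip_box: Bystander: pale box of pipette tips with an orange top, 85 x 120 x 53 mm. Origin: centre of the underside.
- jar: Bystander: white jar, 84 mm in diameter, 110 mm high. Origin: centre of the underside.
- tube_rack: Bystander: low green rack block, 70 x 160 x 35 mm. Origin: centre of the underside.
- bottle: Bystander: glass bottle with a blue cap, 76 mm in diameter, 170 mm high. Origin: centre of the underside.

How it is judged:
By the outcome, as a careful person would: the job done as asked, in the order asked, and still so for the second after the job is handed in, with the robot touching nothing.
It also fails if it takes over 35 s, if anything falls off the work surface, if the arm or the gripper's body presses on something with over 40 N, if the wrist force passes 120 N, or if a joint passes its speed limit or range.

## Working session

There is one attempt and no reset: what is moved stays moved. The work goes in short steps, Python scripts to look and compute and a tool call to move; the robot and the scene stay as the last step left them, time stands still between calls to the robot, and variables do not carry over. Pictures are saved under pics/ and viewed, about 8 in all and at most 12, crops included, and the job is handed in when it is done.

Besides the shell and the picture viewer there is one more tool, called after "Call:" as name([rows], argument=value, ...), one row to a line, values as JSON. apply_moves: Moves the arm, as the interface text tells. Its arguments: {"type":"object","properties":{"increments":{"type":"array","items":{"type":"array"}}},"required":["increments"]}

```bash
mkdir -p pics; cat > h.py <<'E'
import cv2,numpy as np
from plant import manip
def snap(name,f):
    r=manip.read_camera(name); cv2.imwrite('pics/'+f,r['color']); np.savez('pics/'+f+'.npz',K=r['camera_matrix'],T=r['pose']); return r
def onz(f,uv,z):
    d=np.load('pics/'+f+'.npz');K,T=d['K'],d['T']
    r=T[:3,:3]@np.linalg.solve(K,[uv[0],uv[1],1.]);o=T[:3,3]
    return o+r*(z-o[2])/r[2]
def proj(f,p):
    d=np.load('pics/'+f+'.npz');K,T=d['K'],d['T']
    c=K@(T[:3,:3].T@(np.array(p)-T[:3,3]));return c[:2]/c[2]
E
python3 - <<'E'
from h import *
for n in('top','side'):
    r=snap(n,n+'1.png');print(n,r['pose'].round(3).tolist(),r['camera_matrix'].tolist())
print(manip.get_state())
E
```

```text
top [[0.024, -0.995, 0.094, 0.472], [-1.0, -0.024, 0.001, 0.001], [0.002, -0.094, -0.996, 1.464], [0.0, 0.0, 0.0, 1.0]] [[562.1429678380779, 0.0, 319.0398187893971], [0.0, 562.1429678380779, 240.52594772287864], [0.0, 0.0, 1.0]]
side [[-0.747, -0.41, 0.522, -0.049], [-0.664, 0.444, -0.602, 0.772], [0.015, -0.797, -0.604, 0.862], [0.0, 0.0, 0.0, 1.0]] [[572.7501460649548, 0.0, 318.6766432563824], [0.0, 572.7501460649548, 241.71447553803367], [0.0, 0.0, 1.0]]
{'t': 0.1, 'qpos': array([-1.25051689e+00,  4.94124741e-01,  1.34607450e+00, -4.32682656e-06,
        1.30248920e+00, -9.55176880e-02]), 'qvel': array([ 0.00043301, -0.0002972 , -0.00205591, -0.00035564,  0.00195114,
       -0.00106243]), 'tau': array([ 1.19527576e-04, -8.83592820e+01, -3.84561896e+01, -1.90023788e-04,
        5.22370159e-03,  7.51522271e-05]), 'tool_pos': array([ 0.25236399, -0.57151704,  0.30335573]), 'eef_rot': array([-0.59219529,  0.38633479, -0.38572707,  0.59267597]), 'ft_force': array([-0.01799002, -0.02503109,  0.39914633]), 'moment': array([0.01776388, 0.02211972, 0.02421274]), 'gripper_width': 0.08546738411201094}
```

View pics/top1.png

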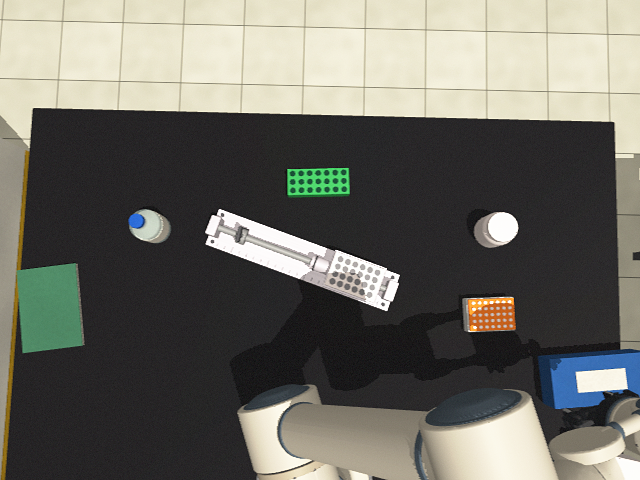

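View pics/side1.png

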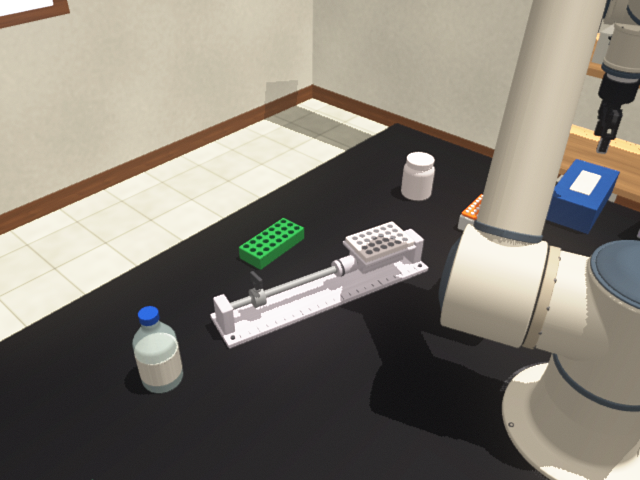

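The top view shows the rail running from the end block near (214,226) to the one near (390,289), with the collar at about (241,235) and the nose face at about (313,262). I'll enlarge that part.

```bash
python3 - <<'E'
from h import *
from scipy.spatial.transform import Rotation as R
im=cv2.imread('pics/top1.png')[200:315,200:410]
cv2.imwrite('pics/c1.png',cv2.resize(im,None,fx=3.8,fy=3.8,interpolation=cv2.INTER_CUBIC))
print(R.from_quat(manip.get_state()['eef_rot']).as_matrix().round(3))
for uv,z in(((214,226),.078),((390,289),.078),((241,235),.1),((313,262),.06)):print(uv,onz('top1.png',uv,z).round(3))
E
```

```text
[[ 0.404 -0.     0.915]
 [-0.915  0.001  0.404]
 [-0.001 -1.     0.   ]]
(214, 226) [0.633 0.263 0.078]
(390, 289) [ 0.487 -0.175  0.078]
(241, 235) [0.61  0.192 0.1  ]
(313, 262) [0.55  0.016 0.06 ]
```

View pics/c1.png

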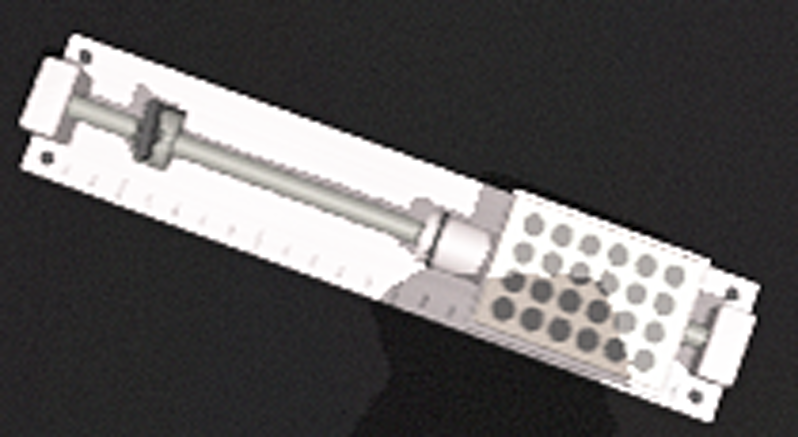

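The crop puts the collar and its wing at (148,130) and the nose face at about (420,235). That is roughly x,y = (0.61, 0.19) and (0.55, 0.016). The rail's y axis is at about 71.6°, and the wing lies roughly across the rod. Next I'll fly above the collar.

Call:
apply_moves([
  [[358,764,0],[0,0,-42],0],
  [[358,764,0],[0,0,-42],0],
  [[358,764,0],[0,0,-42],0],
  [[358,764,0],[0,0,-42],0],
  [[358,764,0],[0,0,-42],0],
  [[358,764,0],[0,0,-42],0],
  [[358,764,0],[0,0,-42],0],
  [[358,764,0],[0,0,-42],0],
  [[358,764,0],[0,0,-42],0],
  [[358,764,0],[0,0,-42],0],
  [[358,764,0],[0,0,-42],0],
  [[358,764,0],[0,0,-42],0],
])

```text
t: 1.3
tool_pos: [0.5021, -0.038, 0.3035]
eef_rot: [-0.414, 0.573, -0.572, 0.415]
ft_force: [1.1, -0.5, -0.2]
gripper_width: 0.0853
```

Call:
apply_moves([
  [[108,230,-10],[0,0,0],100],
  [[108,230,-10],[0,0,0],100],
  [[108,230,-10],[0,0,0],100],
  [[108,230,-10],[0,0,0],100],
  [[108,230,-10],[0,0,0],100],
  [[108,230,-10],[0,0,0],100],
  [[108,230,-10],[0,0,0],100],
  [[108,230,-10],[0,0,0],100],
])

```text
t: 2.1
tool_pos: [0.6096, 0.1912, 0.2932]
eef_rot: [-0.415, 0.573, -0.572, 0.415]
ft_force: [-0.1, 0.9, 1.0]
gripper_width: 0.052
```

```bash
python3 - <<'E'
from h import *
from scipy.spatial.transform import Rotation as R
r=snap('wrist','w1.png'); s=manip.get_state(); print(s['tool_pos'],R.from_quat(s['eef_rot']).as_matrix().round(3),s['gripper_width']);print(r['pose'].round(3))
E
```

```text
[0.60963522 0.19080792 0.29339664] [[-0.313 -0.     0.95 ]
 [-0.95   0.001 -0.313]
 [-0.    -1.    -0.001]] 0.05178289600547462
[[-0.311 -0.915 -0.255  0.674]
 [-0.95   0.299  0.084  0.169]
 [ 0.     0.269 -0.963  0.363]
 [ 0.     0.     0.     1.   ]]
```

View pics/w1.png

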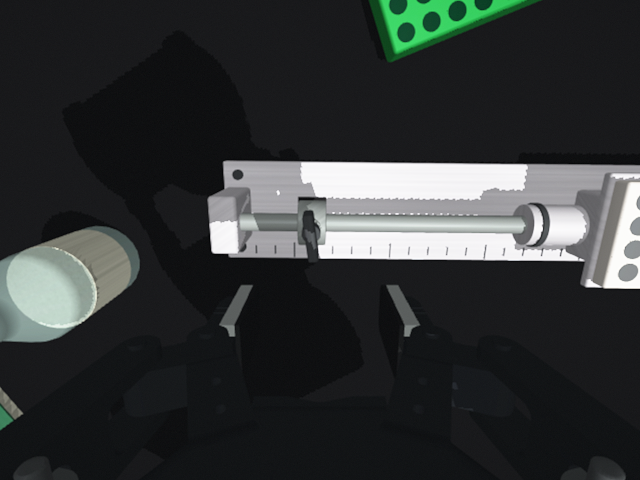

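The wrist view shows the collar at (313,222), the wing from about (308,213) to (314,260), and the nose's end face at about (520,225). I'll enlarge the wing and the nose.

```bash
python3 - <<'E'
from h import *
im=cv2.imread('pics/w1.png')
a=cv2.resize(im[190:270,275:355],None,fx=5,fy=7,interpolation=cv2.INTER_CUBIC)
b=cv2.resize(im[190:270,490:570],None,fx=5,fy=7,interpolation=cv2.INTER_CUBIC)
a=np.hstack([a,b]); a=np.clip(a.astype(float)*1.0,0,255); a=(255*(a/255)**.5).astype('uint8')
cv2.imwrite('pics/c2.png',a)
E
```

```text
(no output)
```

View pics/c2.png

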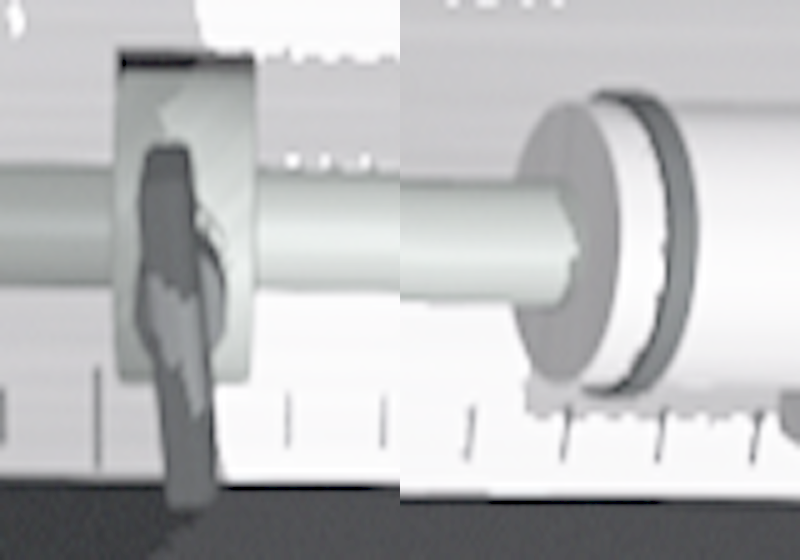

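```bash
python3 - <<'E'
from h import *
f='w1.png'
a=onz(f,(313,262.4),.118);b=onz(f,(308.6,211.1),.094)
d=b-a;print('wing ends',a,b,'len',np.hypot(*d[:2]),'ang',np.degrees(np.arctan2(d[1],d[0])),'mid',(a+b)[:2]/2)
n=onz(f,(523.4,224.3),.06);print('nose',n)
c=onz(f,((298+326)/2,222),.06);print('collar axis-ish',c)
l=onz(f,(298,222),.06);r=onz(f,(326,222),.06);print('collar w',np.hypot(*(l-r)[:2]))
p=onz(f,(250,222),.06);q=onz(f,(510,224.5),.06);e=p-q;print('rod',p,q,np.degrees(np.arctan2(e[1],e[0])))
u=e[:2]/np.hypot(*e[:2]);m=(a+b)[:2]/2
print('screw to nose along rod',(m-n[:2])@u,'travel',(m-n[:2])@u-.012)
E
```

```text
wing ends [0.59384458 0.20021555 0.118     ] [0.62715315 0.19317975 0.094     ] len 0.03404354828029641 ang -11.927313513554168 mid [0.61049887 0.19669765]
nose [0.55081862 0.01900423 0.06      ]
collar axis-ish [0.61104939 0.19644403 0.06      ]
collar w 0.024773696991942807
rod [0.62810213 0.2485819  0.06      ] [0.55432995 0.03032477 0.06      ] 71.32444681124862
screw to nose along rod 0.18744746163910245 travel 0.17544746163910244
```

The wing's angle is about -12°, its centre is (0.6105, 0.1967), and the travel is about 175 mm. Descending to grip.

Call:
apply_moves([
  [[1,6,-45],[0,0,6],130],
  [[1,6,-90],[0,0,6],130],
  [[1,6,-120],[0,0,6],130],
  [[1,6,-131],[0,0,6],130],
  [[1,6,-131],[0,0,6],130],
  [[1,6,-131],[0,0,6],130],
])

```text
t: 2.75
tool_pos: [0.6114, 0.1964, 0.1641]
eef_rot: [0.443, -0.55, 0.551, -0.444]
ft_force: [0.2, -0.0, -0.1]
gripper_width: 0.0421
```

Call:
apply_moves([
  [[0,0,0],[0,0,0],255],
  [[0,0,0],[0,0,0],255],
  [[0,0,0],[0,0,0],255],
  [[0,0,0],[0,0,0],255],
  [[0,0,0],[0,0,0],255],
  [[0,0,0],[0,0,0],255],
  [[0,0,0],[0,0,0],255],
  [[0,0,0],[0,0,0],255],
])

```text
t: 3.55
tool_pos: [0.6122, 0.1971, 0.1658]
eef_rot: [0.442, -0.55, 0.551, -0.446]
ft_force: [-1.0, 3.3, 11.8]
gripper_width: 0.0068
```

```bash
python3 - <<'E'
from h import *
from scipy.spatial.transform import Rotation as R
snap('wrist','w2.png'); s=manip.get_state(); M=R.from_quat(s['eef_rot']).as_matrix();print(s['tool_pos'],np.degrees(np.arctan2(M[1,0],M[0,0])),s['gripper_width'],s['ft_force'],s['moment'],s['qpos'])
E
```

```text
[0.61222535 0.1970479  0.16575748] -102.25103342587165 0.006813682967661637 [-0.64067256  3.59781741 10.95304336] [0.6013608  0.1282249  0.10924254] [2.18113144e-01 6.65738404e-01 1.44041697e+00 1.33698794e-03
 1.03056064e+00 2.00205156e+00]
```

View pics/w2.png

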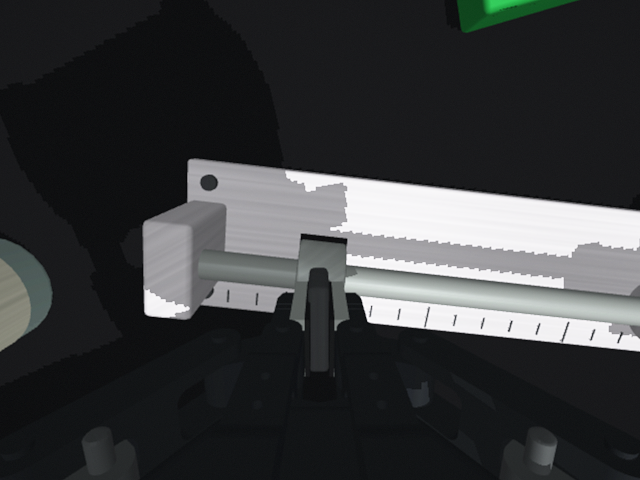

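The wing sits between the pads at (320,320), with an opening of 6.8 mm. Now I'll loosen the screw by turning it +78° about z.

Call:
apply_moves([
  [[0,0,0],[0,0,7],255],
  [[0,0,0],[0,0,14],255],
  [[0,0,0],[0,0,21],255],
  [[0,0,0],[0,0,28],255],
  [[0,0,0],[0,0,35],255],
  [[0,0,0],[0,0,42],255],
  [[0,0,0],[0,0,49],255],
  [[0,0,0],[0,0,56],255],
  [[0,0,0],[0,0,63],255],
  [[0,0,0],[0,0,70],255],
  [[0,0,0],[0,0,78],255],
  [[0,0,0],[0,0,78],255],
])

```text
t: 4.8
tool_pos: [0.6118, 0.197, 0.1656]
eef_rot: [-0.69, 0.149, -0.146, 0.693]
ft_force: [-1.6, 1.5, -6.0]
gripper_width: 0.0066
```

```bash
cat > st.py <<'E'
from h import *
from scipy.spatial.transform import Rotation as R
s=manip.get_state(); M=R.from_quat(s['eef_rot']).as_matrix();print(s['t'],s['tool_pos'],np.degrees(np.arctan2(M[1,0],M[0,0])),s['gripper_width'],s['ft_force'],s['moment'],s['qpos'])
E
python3 st.py
```

```text
4.8 [0.6117659  0.19702104 0.16562763] -24.086542959455063 0.006571258403586395 [-1.58670445  1.52472564 -6.04518019] [0.13015127 0.18443221 0.16421468] [0.21661773 0.66708705 1.43771076 0.00588326 1.03794396 0.63402232]
```

Call:
apply_moves([
  [[-3,-9,0],[0,0,0],255],
  [[-8,-24,0],[0,0,0],255],
  [[-13,-39,0],[0,0,0],255],
  [[-19,-56,0],[0,0,0],255],
  [[-25,-74,0],[0,0,0],255],
  [[-31,-92,0],[0,0,0],255],
  [[-37,-110,0],[0,0,0],255],
  [[-43,-128,0],[0,0,0],255],
  [[-48,-143,0],[0,0,0],255],
  [[-51,-151,0],[0,0,0],255],
  [[-52,-154,0],[0,0,0],255],
  [[-52,-154,0],[0,0,0],255],
])

```text
t: 6.0
tool_pos: [0.5595, 0.0428, 0.1656]
eef_rot: [-0.69, 0.149, -0.146, 0.693]
ft_force: [-4.0, 2.0, -5.9]
gripper_width: 0.0069
```

```bash
python3 st.py; python3 - <<'E'
from h import *
snap('wrist','w3.png');snap('side','s3.png')
a=cv2.resize(cv2.imread('pics/w3.png'),(400,300)); a=cv2.imread('pics/w3.png')[150:450,120:520]
b=cv2.resize(cv2.imread('pics/s3.png')[220:320,280:413],(400,300),interpolation=cv2.INTER_CUBIC)
cv2.imwrite('pics/c3.png',np.hstack([a,b]))
E
```

```text
6.0 [0.55946421 0.04275515 0.16559124] -24.109592680014423 0.006922338839615836 [-4.01721676  2.02090569 -5.85285459] [0.25336122 0.6637974  0.02281955] [-0.03229305  0.57821109  1.64946173  0.00573837  0.91692576  0.38500836]
```

View pics/c3.png

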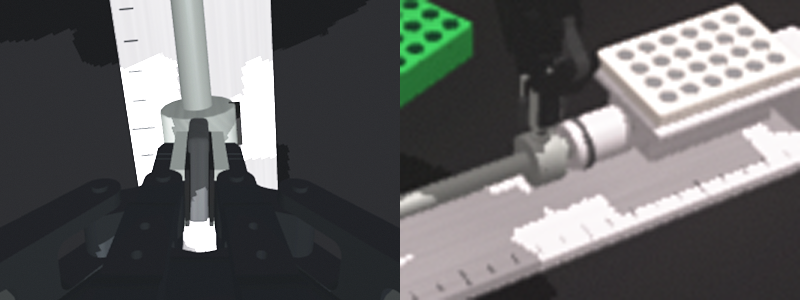

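The wrist half of the view shows the collar held at (200,120) and carried along. In the side half, the collar face at (565,150) is still about 1 cm or less from the nose at (575,140). From here I'll creep and watch the force.

Call:
apply_moves([
  [[-0.6,-1.9,0],[0,0,0],255],
  [[-1.3,-3.8,0],[0,0,0],255],
  [[-1.9,-5.7,0],[0,0,0],255],
  [[-1.9,-5.7,0],[0,0,0],255],
])

```text
t: 6.5
tool_pos: [0.5577, 0.0375, 0.1656]
eef_rot: [-0.69, 0.149, -0.146, 0.693]
ft_force: [-5.0, 0.8, -6.4]
gripper_width: 0.0066
```

```bash
python3 st.py; python3 - <<'E'
from h import *
snap('side','s4.png')
b=cv2.resize(cv2.imread('pics/s4.png')[235:295,300:380],(800,600),interpolation=cv2.INTER_CUBIC)
cv2.imwrite('pics/c4.png',b)
E
```

```text
6.5 [0.55768478 0.03753176 0.16557564] -24.065811371495315 0.006615030416635496 [-4.96393194  0.8343861  -6.3723457 ] [0.01270515 0.73965049 0.00183874] [-0.04175823  0.57597549  1.65490328  0.00567423  0.913678    0.37480352]
```

View pics/c4.png

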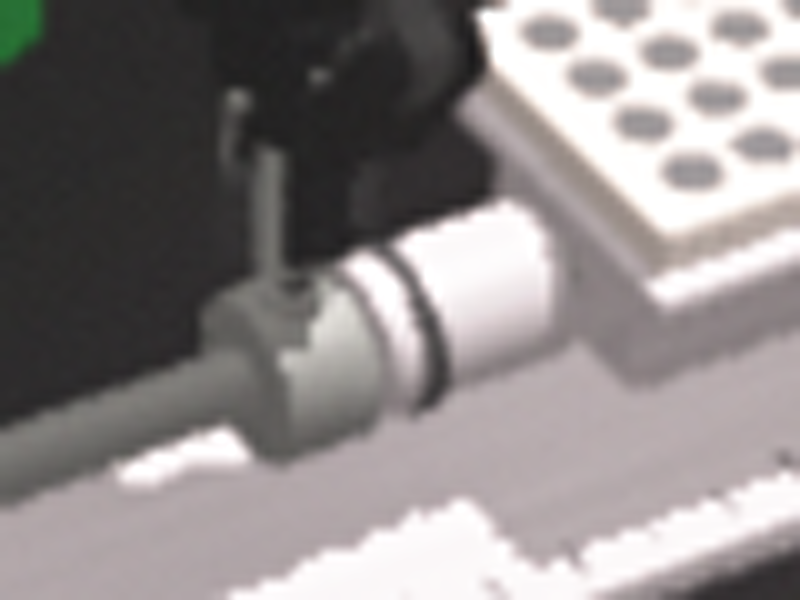

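The side crop shows the collar's edge at (385,415) and the nose's rim at about (395,405), a gap of a few mm. I'll continue in small steps.

Call:
apply_moves([
  [[-0.3,-0.9,0],[0,0,0],255],
  [[-0.6,-1.9,0],[0,0,0],255],
])

```text
t: 6.75
tool_pos: [0.557, 0.0357, 0.1656]
eef_rot: [-0.69, 0.149, -0.146, 0.693]
ft_force: [-3.6, 2.8, -5.5]
gripper_width: 0.0069
```

Call:
apply_moves([
  [[-0.2,-0.5,0],[0,0,0],255],
  [[-0.3,-0.9,0],[0,0,0],255],
])

```text
t: 6.95
tool_pos: [0.5567, 0.0347, 0.1656]
eef_rot: [-0.69, 0.149, -0.146, 0.693]
ft_force: [-4.6, 2.6, -4.6]
gripper_width: 0.0065
```

Call:
apply_moves([
  [[-0.2,-0.5,0],[0,0,0],255],
  [[-0.3,-0.9,0],[0,0,0],255],
])

```text
t: 7.15
tool_pos: [0.5564, 0.0337, 0.1656]
eef_rot: [-0.69, 0.149, -0.146, 0.693]
ft_force: [-5.6, 1.8, -7.8]
gripper_width: 0.0068
```

Call:
apply_moves([
  [[-0.2,-0.5,0],[0,0,0],255],
  [[-0.3,-0.9,0],[0,0,0],255],
])

```text
t: 7.35
tool_pos: [0.5561, 0.0329, 0.1656]
eef_rot: [-0.69, 0.149, -0.146, 0.693]
ft_force: [-3.5, 4.0, -5.4]
gripper_width: 0.0064
```

Call:
apply_moves([
  [[-0.2,-0.5,0],[0,0,0],255],
  [[-0.3,-0.9,0],[0,0,0],255],
])

```text
t: 7.55
tool_pos: [0.5559, 0.0323, 0.1656]
eef_rot: [-0.69, 0.149, -0.146, 0.693]
ft_force: [-2.8, 7.9, -8.4]
gripper_width: 0.0068
```

```bash
python3 st.py; python3 - <<'E'
from h import *
snap('side','s5.png')
b=cv2.resize(cv2.imread('pics/s5.png')[240:285,315:375],(800,600),interpolation=cv2.INTER_CUBIC)
cv2.imwrite('pics/c5.png',b)
E
```

```text
7.55 [0.5559194  0.03231823 0.16556001] -24.087314499964 0.0068209283684661495 [-2.8274461   7.85267095 -8.43261469] [1.4370599  0.41428477 0.04483157] [-0.05171351  0.57375926  1.66030719  0.0068001   0.91036686  0.36451937]
```

View pics/c5.png

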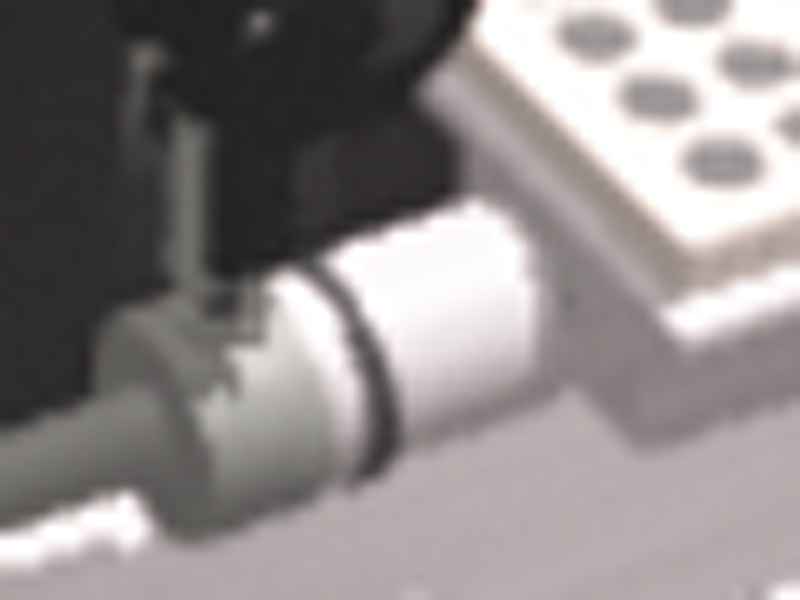

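The force along the rod rose to about 6.5 N and the last step came up short. The crop shows the collar's rim at (330,480) meeting the nose with no gap, so it is in contact. I'll tighten in stages, checking that the contact holds.

Call:
apply_moves([
  [[0,0,0],[0,0,-7],255],
  [[0,0,0],[0,0,-14],255],
  [[0,0,0],[0,0,-21],255],
  [[0,0,0],[0,0,-21],255],
])

```text
t: 8.0
tool_pos: [0.5561, 0.0324, 0.1656]
eef_rot: [-0.651, 0.273, -0.271, 0.655]
ft_force: [-2.8, 3.6, -7.5]
gripper_width: 0.0072
```

```bash
python3 st.py
```

```text
8.0 [0.55609451 0.03237304 0.16558647] -45.216821263302755 0.007215694275532896 [-2.76220338  3.57896002 -7.46305429] [ 0.55251834  0.40417237 -0.14198529] [-0.05194361  0.57319627  1.66154737  0.007741    0.90716747  0.73247883]
```

Call:
apply_moves([
  [[-0.1,-0.3,0],[0,0,-7],255],
  [[-0.1,-0.4,0],[0,0,-14],255],
  [[-0.2,-0.5,0],[0,0,-21],255],
  [[-0.2,-0.5,0],[0,0,-25],255],
])

```text
t: 8.4
tool_pos: [0.5562, 0.032, 0.1656]
eef_rot: [-0.576, 0.407, -0.407, 0.581]
ft_force: [-1.3, 3.0, -8.3]
gripper_width: 0.0072
```

```bash
python3 st.py
```

```text
8.4 [0.55618035 0.03195198 0.16564795] -70.25112623527538 0.007157391088604469 [-1.30734446  2.96076925 -8.25311686] [0.32149757 0.44476677 0.11089108] [-0.05255141  0.57229225  1.66345858  0.00738169  0.90289976  1.16900924]
```

Call:
apply_moves([
  [[-0.1,-0.2,0],[0,0,0],255],
  [[-0.2,-0.5,0],[0,0,0],255],
])

```text
t: 8.6
tool_pos: [0.5561, 0.0316, 0.1657]
eef_rot: [-0.577, 0.406, -0.405, 0.582]
ft_force: [-1.8, 5.3, -11.3]
gripper_width: 0.0069
```

Call:
apply_moves([
  [[-0.1,-0.2,0],[0,0,0],255],
  [[-0.2,-0.5,0],[0,0,0],255],
])

```text
t: 8.8
tool_pos: [0.5561, 0.0314, 0.1657]
eef_rot: [-0.578, 0.404, -0.404, 0.583]
ft_force: [-0.3, 9.1, -6.7]
gripper_width: 0.0066
```

Call:
apply_moves([
  [[0,0,0],[0,0,-7],255],
  [[0,0,0],[0,0,-14],255],
  [[0,0,0],[0,0,-21],255],
  [[0,0,0],[0,0,-28],255],
  [[0,0,0],[0,0,-33],255],
  [[0,0,0],[0,0,-35],255],
  [[0,0,0],[0,0,-35],255],
])

```text
t: 9.5
tool_pos: [0.5558, 0.0314, 0.1659]
eef_rot: [0.43, -0.559, 0.56, -0.436]
ft_force: [-5.4, 3.8, 0.3]
gripper_width: 0.0067
```

```bash
python3 st.py; python3 - <<'E'
from h import *
snap('side','s6.png');snap('wrist','w6.png')
b=cv2.resize(cv2.imread('pics/s6.png')[235:295,300:380],(400,300),interpolation=cv2.INTER_CUBIC)
cv2.imwrite('pics/c6.png',np.hstack([b,cv2.imread('pics/w6.png')[130:430,160:560]]))
E
```

```text
9.5 [0.5558402  0.0314339  0.16590116] -104.48402757568431 0.0066810016993098095 [-5.41352685  3.83043068  0.28080533] [0.51866662 1.11567632 0.00380264] [-0.05249384  0.57063792  1.66634351  0.00464968  0.89812982  1.76822482]
```

View pics/c6.png

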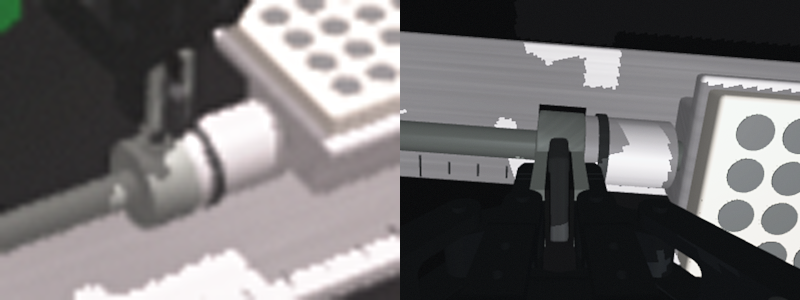

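The wrist half shows the collar's face at (586,135) flush against the nose. The moment about z is near zero, so I'll turn further to confirm the hard stop.

Call:
apply_moves([
  [[0,0,0],[0,0,-2],255],
  [[0,0,0],[0,0,-4],255],
  [[0,0,0],[0,0,-4],255],
])

```text
t: 9.9
tool_pos: [0.5558, 0.0314, 0.166]
eef_rot: [0.412, -0.572, 0.573, -0.417]
ft_force: [-4.5, 2.9, -4.0]
gripper_width: 0.0068
```

```bash
python3 st.py
```

```text
9.9 [0.55576789 0.03141832 0.16598419] -108.20197857441855 0.00676044853643992 [-4.49159985  2.86241604 -4.01419675] [0.38113735 0.8458034  0.06395135] [-0.05230586  0.57042016  1.66650433  0.00404946  0.8980692   1.83367533]
```

Call:
apply_moves([
  [[0,0,0],[0,0,-4],255],
  [[0,0,0],[0,0,-8],255],
  [[0,0,0],[0,0,-8],255],
])

```text
t: 10.2
tool_pos: [0.5557, 0.0314, 0.1661]
eef_rot: [0.372, -0.599, 0.601, -0.377]
ft_force: [-3.4, 3.6, -3.7]
gripper_width: 0.0066
```

```bash
python3 st.py;python3 - <<'E'
from h import *
snap('wrist','w7.png')
a=cv2.imread('pics/w7.png')[230:390,240:400]; a=(255*(a/255)**.5).astype('uint8')
b=cv2.imread('pics/w6.png')[230:390,240:400]; b=(255*(b/255)**.5).astype('uint8')
cv2.imwrite('pics/c7.png',cv2.resize(np.hstack([b,a]),(800,400)))
E
```

```text
10.2 [0.55574465 0.0314341  0.16609013] -116.02023910238837 0.0065804829061209885 [-3.36841619  3.58448237 -3.7063684 ] [0.55432413 0.81374529 1.49864351] [-0.05164377  0.57016878  1.66664628  0.00233762  0.89777245  1.97185332]
```

View pics/c7.png

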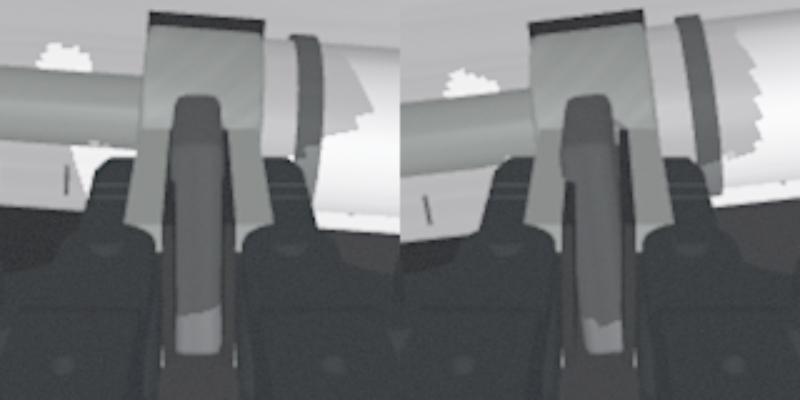

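The moment about z is now 1.5 N m and the wing is skewed against the pads (right half, at about (600,220)). The screw is at its hard stop, fully tight. Releasing and withdrawing upward.

Call:
apply_moves([
  [[0,0,0],[0,0,0],150],
  [[0,0,0],[0,0,0],150],
  [[0,0,0],[0,0,0],150],
  [[0,0,0],[0,0,0],150],
  [[0,0,0],[0,0,0],150],
  [[0,0,20],[0,0,0],150],
  [[0,0,50],[0,0,0],150],
  [[0,0,90],[0,0,0],150],
  [[0,0,130],[0,0,0],150],
  [[0,0,130],[0,0,0],150],
  [[0,0,130],[0,0,0],150],
])

```text
t: 11.35
tool_pos: [0.5559, 0.0314, 0.2968]
eef_rot: [0.372, -0.598, 0.601, -0.378]
ft_force: [-0.1, 0.4, 0.1]
gripper_width: 0.0352
```

```bash
python3 st.py; python3 - <<'E'
from h import *
snap('wrist','w8.png')
im=cv2.imread('pics/w8.png')[150:330,200:440]
cv2.imwrite('pics/c8.png',cv2.resize((255*(im/255)**.6).astype('uint8'),(800,600),interpolation=cv2.INTER_CUBIC))
E
```

```text
11.35 [0.55594394 0.03139216 0.2968434 ] -115.89405888088768 0.03519502436431506 [-0.08995809  0.38213378  0.10207598] [-0.04114137  0.04214489 -0.01273444] [-5.16892116e-02  4.01893542e-01  1.53066107e+00  1.93477336e-03
  1.20012647e+00  1.97037015e+00]
```

View pics/c8.png

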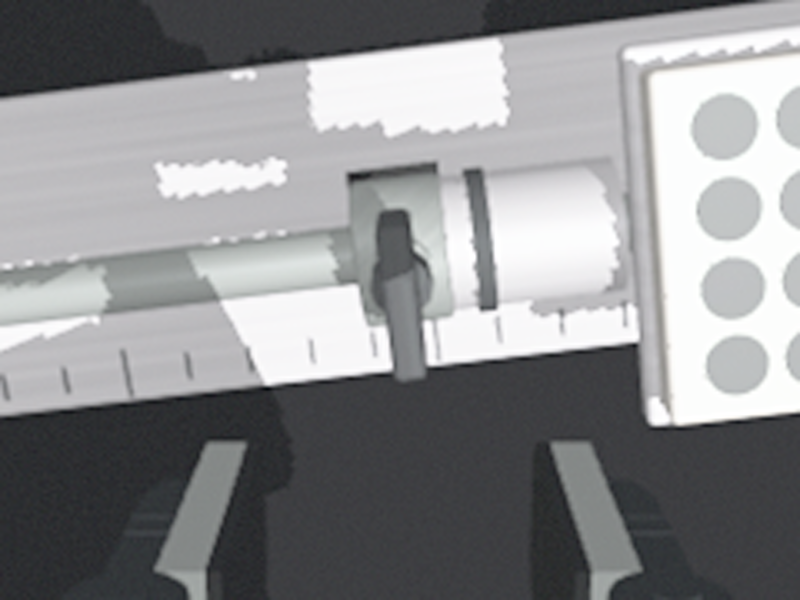

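The view shows the collar (350–445, 240) flush against the nose, with the wing across the rod at (405,295). As a last check I'll get the wing angle and whether the carriage moved in the fixed cameras.

```bash
python3 - <<'E'
from h import *
f='w8.png';px=lambda u,v:(200+u*.3,150+v*.3)
a=onz(f,px(410,380),.118);b=onz(f,px(396,210),.094);d=b-a
print('wing',np.hypot(*d[:2]),np.degrees(np.arctan2(d[1],d[0])),(a+b)[:2]/2)
print('seam',onz(f,px(447,240),.06),'nose was .5508 .0190')
snap('side','s9.png');snap('top','t9.png')
for A,B,(x0,y0,x1,y1) in(('side1.png','s9.png',(340,218,432,285)),('side1.png','s9.png',(205,290,260,345)),('top1.png','t9.png',(345,250,392,305))):
    p,q=[cv2.cvtColor(cv2.imread('pics/'+k),6).astype(np.float32) for k in(A,B)]
    t=p[y0:y1,x0:x1]
    # carriage plate edges, subpixel
    print(A,cv2.phaseCorrelate(cv2.Laplacian(t,5),cv2.Laplacian(q[y0:y1,x0:x1],5),cv2.createHanningWindow((x1-x0,y1-y0),5)))
c=[.5508,.019,.06];print('px per mm side',np.linalg.norm(proj('s9.png',c)-proj('s9.png',[.5508+.00318,.019+.00948,.06]))/10)
E
```

```text
wing 0.03443643482524159 -20.360910200809723 [0.55397523 0.03095531]
seam [0.55109596 0.01915771 0.06      ] nose was .5508 .0190
side1.png ((0.044497569053916664, 0.013242872644013914), 0.8164748989597514)
side1.png ((-0.03835427771928934, -0.03198223487371621), 0.7258248297373454)
top1.png ((0.08791287758003818, -0.03697996796466185), 0.7732756869660483)
px per mm side 0.4175514751367257
```

```bash
python3 -c "
from plant import manip
print(manip.sign_off())"
```

```text
the job is handed in; nothing more can be done
None
```

The stop collar now rests against the carriage's nose with its wing screw fully tightened, and the job is handed in. I loosened the screw about 78°, slid the collar about 174 mm until I felt contact, and tightened the screw to its hard stop. Then I let go and rose 130 mm clear. It took about 11.5 s of the 35 s allowed.

**Last checks**
- **Contact:** the close-up shows the collar flush against the nose, and the seam is within about 0.4 mm of where the nose face was first measured. That is finer than the 2 mm camera calibration, and I did no push test on the clamped collar afterwards.
- **Carriage:** it moved no more than about 0.1 pixel in the side and top images, roughly 0.2 mm or less. The push along the rod peaked at about 8.5 N in total, part of it the collar's own friction.
- **Screw:** turning met 1.5 N m at the stop. The wing ended at about -20°, against about -12° at the start. The tool had to turn about 14° past its starting angle before the stop was felt, probably because the wing slipped a little in the pads.
- **Robot:** it touches nothing; the wrist force reads about zero.

The other things on the bench were never approached, so I did not measure them again.

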